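# Park the filler knife in its sheath

## Task

Slide the orange-handled filler knife, blade first, into the empty red sheath until the front of its handle butts against the mouth, and leave it there. The blade is wet, so keep the knife flat on the bench all the way: drag or push it round the other things, never pick it up. Leave the blue knife, the paint can, the hardener tin and the mixing cup where they stand.

Things in the scene. Friction and masses are not known exactly. Their poses are not given: they have to be found in the camera images.
- knife: wide filler knife lying flat, orange handle. Origin: centre of its finger slot, underside. +x to the blade edge, z up. Handle: frame x -37..37, 116 wide (y), 20 high, round a finger slot 38 (x) by 84 (y) open down to the bench; bars 18 mm front and back, 16 mm at the ends. Steel blade 110 wide (y), 4 thick, on the bench, x 37..97. Hook spread fingers in the slot, pinch a bar, or push
- knife_edge (a point): middle of the front edge of the orange knife's blade (97 mm ahead of the knife's origin, 2 mm above its underside)
- sheath_free: empty red sheath of two, fixed. Origin: middle of its mouth, at bench height; +x points inwards, z up. Open at the bench: clear height 9 under a roof 7 thick (top at 16); clear width 131 at the mouth, narrowing to 114 from 30 mm depth on; rear wall at 75. The blade fits wholly inside; the handle front then butts on the roof front (knife origin at x = -37). Outside 160 wide, 85 deep
- sheath_free_mouth (a point): middle of the empty sheath's mouth opening, 4.5 mm above the bench
- sheath_used: the other, identical red sheath, which holds the blue knife; same axes
- parked: blue-handled knife of the same shape, parked in the other sheath, handle sticking out towards the robot (loose: leave it alone); same origin and axes as the orange knife
- paint_can: green-banded paint can standing upright, radius 42, height about 115 mm, loose; origin: centre of its base
- hardener: small red-banded hardener tin standing upright, radius 32, height about 105 mm, loose; origin: centre of its base
- cup: white mixing cup standing upright, rim radius 28, height 60 mm, loose; origin: centre of its base
- rail: aluminium angle strip bolted to the bench behind both sheaths, 540 mm long (y), 35 mm high, 30 mm deep; origin: middle of its front face, at bench height
There are look-alikes about, which are no part of the job. Several things look just like the knife: the one meant starts farthest from the robot's base.

How it is judged (in metres and radians):
At the end, for the whole second after the job is handed in: The orange knife rests flat and released in the empty sheath: handle front within 6 mm of the mouth, within 8 mm of the centre line, square within 0.08 rad; the blue knife within 15 mm of its start; can, tin and cup upright within 20 mm of theirs (x of knife in the frame of sheath_free between -0.043 and -0.03 m and y of knife in the frame of sheath_free between -0.008 and 0.008 m and x of knife_edge in the frame of sheath_free above 0.053 m and z of knife_edge in the frame of sheath_free below 0.008 m and angle between the x axis of knife and the x axis of sheath_free, either way round below 0.08 rad and angle between knife's own z axis and vertical below 0.05 rad and linear speed of knife below 0.01 m/s and distance of parked from where it was at the start of the episode below 0.015 m and distance of each of paint_can, hardener, cup from where it was at the start of the episode below 0.02 m and angle between each of paint_can, hardener, cup's own z axis and vertical below 0.3 rad); the robot touches nothing.
It fails at once if the orange knife is picked up off the bench (origin more than 15 mm up, or tilted more than 0.2 rad) (height (world z) of knife above 0.015 m or angle between knife's own z axis and vertical above 0.2 rad).
It fails at once if the blue knife is moved more than 15 mm (distance of parked from where it was at the start of the episode above 0.015 m).
It fails at once if the paint can, hardener tin or cup is moved more than 20 mm or tipped (distance of any of paint_can, hardener, cup from where it was at the start of the episode above 0.02 m or angle between any of paint_can, hardener, cup's own z axis and vertical above 0.3 rad).
It also fails if it takes over 45 s, if anything falls off the work surface, if the arm or the gripper's body presses on something with over 40 N, if the wrist force passes 120 N, or if a joint passes its speed limit or range.

## Robot

A 6-joint arm with a two-finger parallel gripper is mounted at the origin on the work surface. World frame = base frame: x ahead of the robot, y to its left, z up, the work surface at z = 0. Lengths are in m, angles in degrees, forces in N, time in s.
With the tool pointing down it reaches from about 0.325 to 0.775 m from the base axis. Payload 5.5 kg.
Tool frame: the origin (TCP) lies at the centre of the arm's flange, where the gripper is bolted on; the fingertips stand 182 mm ahead of it and the grasp point (between the pads) lies 163 mm ahead of it; z points along the fingers, y is the direction in which the jaws open and shut (so a half turn about z gives the same grasp; the last joint's range is limited). The gripper opens to 88 mm and grips with 3 to 60 N. Pads are 20 mm wide; open, the fingers measure 115 mm over their backs; the gripper's body (75 mm by 178 mm) begins 61 mm behind the grasp point.
Start: joints at [-70.915, 5.22, 70.514, -0, 104.267, -3.249], TCP at [0.228, -0.555, 0.405] pointing down, gripper open.
Joint ranges: [-164.24, 164.24], [-49.07, 125.15], [9.68, 141.18], [-86.29, 266.29], [3.28, 154.24], [-151.56, 151.56]. Speed limits (degrees/s): [147.25, 147.25, 172.46, 180, 180, 180].

## Interface

Orientations are given as [roll, pitch, yaw] about the fixed x, y, z axes, in that order (R = Rz(yaw) Ry(pitch) Rx(roll)).
In Python, from station import r gives the robot as it stands. The module is installed in compiled form; this text tells all that it offers. Calls block until the motion is done:
- r.reach(position, orientation): joint-space move of the TCP to a pose.
- r.servo_line(position, rotation=None, speed=0.15): straight line of the TCP; rotation=None keeps the orientation; speed is the mean speed in m/s.
- r.move_joints(angles): joint-space move.
- r.let_go() and r.grab(squeeze=None): open the fingers fully, or close them until they stop; squeeze is the grip in N (None keeps the last).
- r.wait(seconds).
- r.inverse_kinematics(position, orientation): joint angles nearest the present ones, or None.
- r.sense(): the state.
- r.snapshot(name): name is "scene" or "top" or "wrist"; returns a dict with "frame" (400x640x3 uint8, red, green, blue), "fx", "fy", "cx", "cy" (pixels), "dist_coeffs" ([k1, k2, p1, p2, k3] as OpenCV has them; the pictures are not rectified), "R" (3x3) and "t" (3): a world point X has camera coordinates R X + t. Camera axes: x right, y down, z forward; pixel columns grow to the right and rows downward; lengths in m; the calibration is good to about 2 mm. A picture is of the moment at which its call begins. There is no depth.
A pose or a line that the arm cannot do raises r.IKError and nothing moves.
- r.hand_in(): hands the job in, once; it reports no verdict.
The state is a dict: "clock": time; "joints": joint angles; "joint_vel": joint speeds; "joint_torque": joint torques, N m; "tcp_pos": TCP position; "orientation": TCP orientation; "contact_force": force on the tool from outside, world axes, zero at the start; "torque": the same for the moment, N m; "opening": finger opening in m.
Only numpy, scipy, OpenCV 4.12 (cv2) and the standard library are available. Lean on these libraries where they do the work, as an engineer would, in place of code of your own. Each camera call takes 0.05 s, during which the arm holds its last target. There are 200 camera calls.

## Working session

There is one attempt and no reset: what is moved stays moved. The work goes in short steps, each a Python script; the robot and the scene stay as the last script left them, time stands still between calls to the robot, and variables do not carry over. Pictures are saved under pics/ and viewed, about 8 in all and at most 12, crops included, and the job is handed in when it is done.

```bash
mkdir -p pics
cat > h.py <<'E'
import numpy as np, cv2
from station import r
def snap(n,f):
    s=r.snapshot(n); cv2.imwrite('pics/'+f+'.png',s['frame'][:,:,::-1]); np.save('pics/'+f+'.npy',s,allow_pickle=True); return s
def load(f): return np.load('pics/'+f+'.npy',allow_pickle=True).item()
def K(s): return np.array([[s['fx'],0,s['cx']],[0,s['fy'],s['cy']],[0,0,1.]]),np.array(s['dist_coeffs'],float)
def pix2w(s,uv,z):
    k,d=K(s); p=cv2.undistortPoints(np.array(uv,float).reshape(-1,1,2),k,d).reshape(-1,2)
    R=np.array(s['R']);t=np.array(s['t']); c=-R.T@t
    v=np.c_[p,np.ones(len(p))]@R
    z=np.broadcast_to(z,(len(p),))
    return c+v*((z-c[2])/v[:,2])[:,None]
def w2pix(s,X):
    k,d=K(s); return cv2.projectPoints(np.array(X,float).reshape(-1,1,3),cv2.Rodrigues(np.array(s['R']))[0],np.array(s['t']),k,d)[0].reshape(-1,2)
E
python3 - <<'E'
from h import *
for n in('top','scene'):
    s=snap(n,n+'0'); R=np.array(s['R']); print(n,s['fx'],-R.T@np.array(s['t']))
print(r.sense())
E
```

```text
top 403.24837522114007 [ 0.44835674 -0.04070641  1.08833852]
scene 374.64280121015327 [1.17938726 0.34532144 0.78076222]
{'clock': 0.1, 'joints': array([-7.09148815e+01,  5.25827884e+00,  7.05732390e+01,  1.41144094e-03,
        1.04268373e+02, -3.24795055e+00]), 'joint_vel': array([-0.00358753, -0.14979032, -0.14829756,  0.07245308,  0.01989396,
       -0.02946591]), 'joint_torque': array([ 2.72195626e-03, -4.47857738e+01, -4.07569063e+01,  7.01205572e-02,
        2.84681632e-02, -1.08764505e-04]), 'tcp_pos': array([ 0.22801905, -0.55503676,  0.40364224]), 'orientation': array([-1.79900347e+02, -7.02581645e-03,  2.23334097e+01]), 'contact_force': array([-0.54726557, -1.0365947 , -0.24330204]), 'torque': array([ 0.07189479, -0.03789715, -0.04638025]), 'opening': 0.08779731943525783}
```

View pics/top0.png

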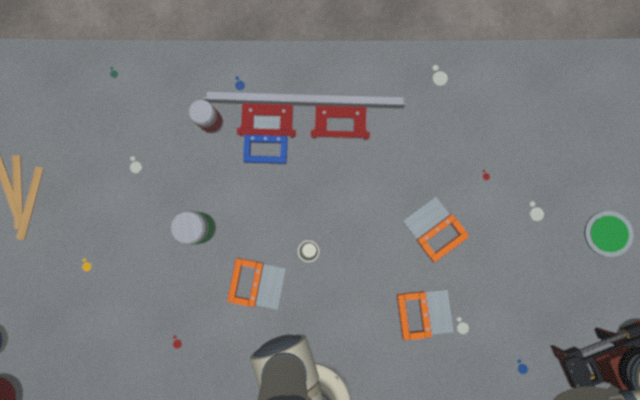

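View pics/scene0.png

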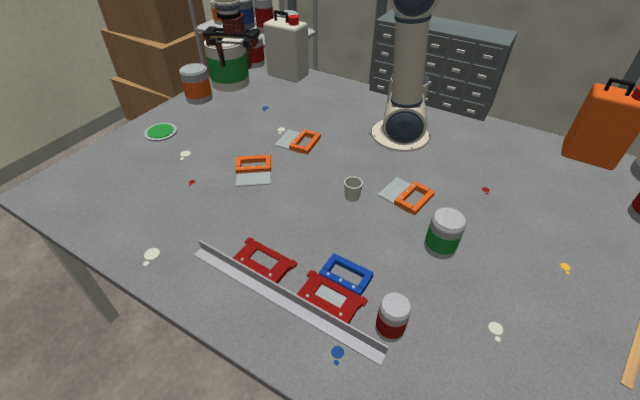

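The top view shows the empty sheath at (341,122) and the used one at (267,120) with the blue knife. The three orange knives are at (443,238), (413,315) and (245,283), the can at (193,228), the tin at (205,115) and the cup at (309,251). I'll enlarge the picture to get corner pixels.

Run:
```python
from h import *
im=cv2.imread('pics/top0.png')
a=cv2.resize(im[95:145,300:380],None,fx=8,fy=8,interpolation=cv2.INTER_CUBIC)
b=cv2.resize(im[190:270,395:475],None,fx=8,fy=8,interpolation=cv2.INTER_CUBIC)[:,:]
cv2.imwrite('pics/c1.png',cv2.resize(np.vstack([a,b]),None,fx=.57,fy=.57,interpolation=cv2.INTER_AREA))
s=load('top0')
for n,p in dict(A=(443,238),B=(413,315),C=(245,283)).items():
    w=pix2w(s,[p],.02)[0]; print(n,w,np.hypot(w[0],w[1]))
for n,p,z in (('cup',(309,250),.06),('can',(187,228),.115),('tin',(202,112),.105)): print(n,pix2w(s,[p],z)[0])
print(pix2w(s,[(313,137),(369,137),(316,106),(366,109),(239,134),(295,135)],.016))
# orange mask knife A: minAreaRect
hsv=cv2.cvtColor(im,cv2.COLOR_BGR2HSV)
m=cv2.inRange(hsv,(3,150,120),(18,255,255)); m[:, :395]=0;m[:,480:]=0;m[:190]=0;m[275:]=0
pts=np.argwhere(m)[:,::-1]
print(len(pts),cv2.boxPoints(cv2.minAreaRect(pts.astype(np.float32))), pix2w(s,cv2.boxPoints(cv2.minAreaRect(pts.astype(np.float32))),.02))
```

```text
A [ 0.43243686 -0.34803495  0.02      ] 0.555094559183722
B [ 0.23358245 -0.26785422  0.02      ] 0.3553964581332204
C [0.31065094 0.16989597 0.02      ] 0.354074350662065
cup [0.39985697 0.00108182 0.06      ]
can [0.45308459 0.29448486 0.115     ]
tin [0.74180088 0.26904772 0.105     ]
[[ 0.70082512 -0.00516012  0.016     ]
 [ 0.70121545 -0.15577984  0.016     ]
 [ 0.78591426 -0.01258403  0.016     ]
 [ 0.77778651 -0.14772748  0.016     ]
 [ 0.70828228  0.19517649  0.016     ]
 [ 0.70613497  0.04350095  0.016     ]]
667 [[417.04    239.72   ]
 [451.92    213.56   ]
 [468.48    235.63998]
 [433.6     261.8    ]] [[ 0.42733311 -0.28055154  0.02      ]
 [ 0.49661824 -0.37220748  0.02      ]
 [ 0.43919417 -0.41400825  0.02      ]
 [ 0.37039851 -0.3227672   0.02      ]]
```

View pics/c1.png

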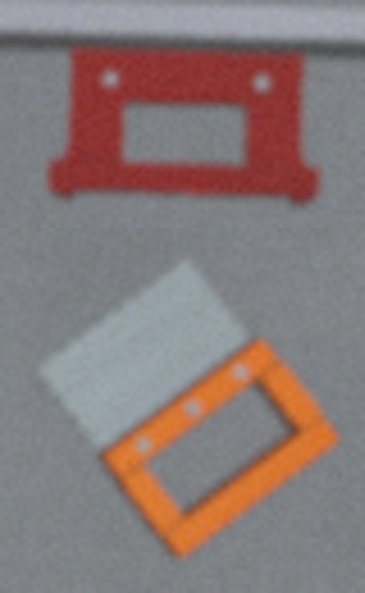

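Knife A at (0.433,-0.347), yaw about 37°, is farthest from the base, so it's the one meant. The path to the free sheath is open. Next, closer wrist views of the sheath and the knife.

Run:
```python
from h import *
s=load('top0')
p=pix2w(s,[(207,93),(404,98)],.035); print(p, np.degrees(np.arctan2(-(p[1]-p[0])[0]*-1,-(p[1]-p[0])[1])))
r.reach([0.62,-0.08,0.40],[180,0,0]); r.grab(10)
a=snap('wrist','w1')
R=np.array(a['R']); print(-R.T@np.array(a['t']),R[2])
r.reach([0.433,-0.347,0.40],[180,0,37.1]); b=snap('wrist','w2')
print(r.sense()['clock'],r.sense()['joints'],r.sense()['tcp_pos'])
cv2.imwrite('pics/c2.png',cv2.resize(np.vstack([x['frame'][:,:,::-1] for x in(a,b)]),None,fx=.75,fy=.75,interpolation=cv2.INTER_AREA))
```

```text
[[ 0.81442495  0.27897842  0.035     ]
 [ 0.80157505 -0.24622811  0.035     ]] -1.4015412802965168
[ 0.69346474 -0.0781775   0.37913744] [-2.68620857e-01 -8.03352631e-04 -9.63245654e-01]
4.975 [-4.21357791e+01 -1.78750986e+00  7.81332444e+01  1.93938208e-02
  1.03656800e+02  1.07302562e+01] [ 0.43364026 -0.3463925   0.39995424]
```

View pics/c2.png

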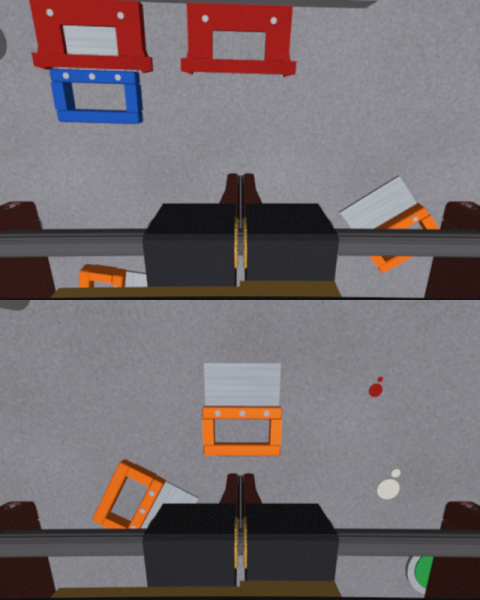

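The wrist pictures show the knife nearly square to the tool at (242,410) in the half-scale frame, and the empty sheath at (240,40). I'll fit the knife handle by colour and enlarge the sheath.

Run:
```python
from h import *
b=load('w2'); hsv=cv2.cvtColor(b['frame'],cv2.COLOR_RGB2HSV)
m=cv2.inRange(hsv,(3,150,100),(18,255,255)); n,l,st,c=cv2.connectedComponentsWithStats(m)
i=[k for k in range(1,n) if abs(c[k][0]-323)<40 and st[k][4]>1000][0]; print(st[i],c[i])
pts=np.argwhere(l==i)[:,::-1]; w=pix2w(b,pts,.02)[:,:2]
rc=cv2.minAreaRect((w*1000).astype(np.float32)); print('knife',rc)
a=load('w1'); im=a['frame'][:,:,::-1]
u0,v0=230,0
cv2.imwrite('pics/c3.png',cv2.resize(im[0:110,u0:u0+180],None,fx=4.4,fy=4.4,interpolation=cv2.INTER_CUBIC))
```

```text
[ 270  142  106   66 4242] [322.70744932 174.62305516]
knife ((435.1467590332031, -346.46942138671875), (72.66159057617188, 115.28652954101562), 37.08728790283203)
```

View pics/c3.png

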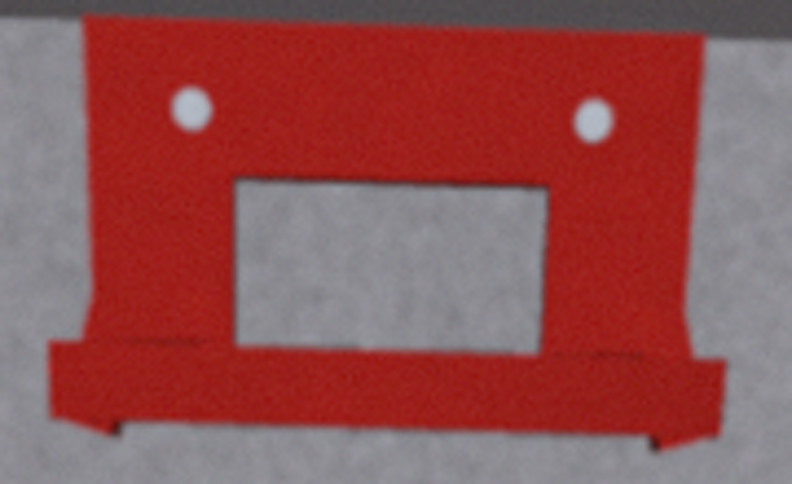

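Run:
```python
from h import *
a=load('w1')
P=np.array([(50,417),(720,437),(50,342),(725,362),(84,17),(703,36),(191,109),(594,121),(235,347),(540,355),(235,180),(547,187),(120,424),(655,436)],float)
uv=P/4.4+[230-.4,-.4]
w=pix2w(a,uv,.016)
for i in range(0,len(P),2):
    d=w[i]-w[i+1]; print(P[i],w[i][:2].round(4),w[i+1][:2].round(4),'mid',((w[i]+w[i+1])/2)[:2].round(4),'wid',np.hypot(*d[:2]).round(4),'yaw',np.degrees(np.arctan2(-d[0],d[1])).round(2))
```

```text
[ 50. 417.] [0.7052 0.0041] [ 0.7007 -0.1544] mid [ 0.703  -0.0752] wid 0.1586 yaw -1.62
[ 50. 342.] [0.7218 0.003 ] [ 0.7175 -0.1546] mid [ 0.7196 -0.0758] wid 0.1576 yaw -1.58
[84. 17.] [ 0.7887 -0.009 ] [ 0.7851 -0.1454] mid [ 0.7869 -0.0772] wid 0.1364 yaw -1.53
[191. 109.] [ 0.7707 -0.0318] [ 0.7683 -0.122 ] mid [ 0.7695 -0.0769] wid 0.0902 yaw -1.51
[235. 347.] [ 0.7208 -0.04  ] [ 0.7191 -0.1113] mid [ 0.72   -0.0756] wid 0.0712 yaw -1.4
[235. 180.] [ 0.7563 -0.0412] [ 0.7549 -0.1119] mid [ 0.7556 -0.0765] wid 0.0707 yaw -1.15
[120. 424.] [ 0.7037 -0.0123] [ 0.701 -0.139] mid [ 0.7023 -0.0757] wid 0.1267 yaw -1.21
```

```bash
cat >> h.py <<'E'
M=np.array([0.7027,-0.0754]); SY=-1.5
def off(c,yaw,x,y=0):
    a=np.radians(yaw); return np.array(c)+[x*np.cos(a)-y*np.sin(a), x*np.sin(a)+y*np.cos(a)]
def st(tag):
    s=r.sense(); print(tag,round(s['clock'],2),s['tcp_pos'].round(4),'rpy',s['orientation'].round(2),'F',s['contact_force'].round(1),'T',s['torque'].round(2),'op',round(s['opening'],4)); return s
E
python3 - <<'E'
from h import *
c=off([0.4348,-0.3466],37.1,0.005)
r.reach([*c,0.24],[180,0,37.1]); st('hov')
r.servo_line([*c,0.187],speed=.08); st('down')
r.let_go(); st('open')
snap('wrist','w3')
E
```

```text
hov 5.66 [ 0.4395 -0.3435  0.2415] rpy [ 1.799e+02 -2.000e-02  3.715e+01] F [-0.4 -0.4  0.9] T [ 0.01 -0.05  0.01] op 0.0006
down 6.47 [ 0.4389 -0.3437  0.1873] rpy [ 1.7998e+02 -1.0000e-02  3.7100e+01] F [ 0.7  0.2 -0.6] T [ 0.01 -0.    0.04] op 0.0007
open 7.48 [ 0.4388 -0.3436  0.187 ] rpy [179.99  -0.    37.1 ] F [ 0.4 -0.7  0. ] T [-0.11 -0.18  0.  ] op 0.0662
```

View pics/w3.png

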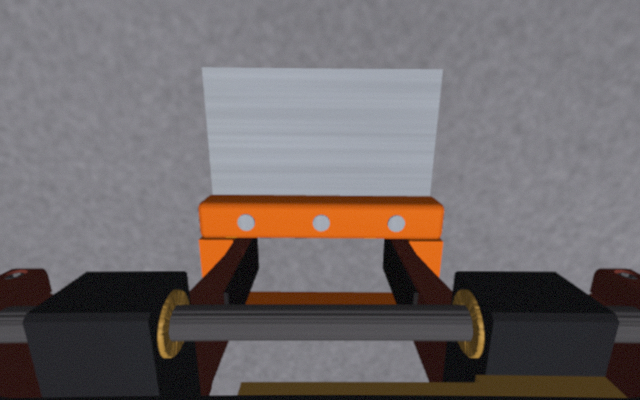

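The fingers are spread against both ends of the slot, with the front bar around (320,222) and the knife square to the tool. Now drag to just in front of the mouth and look again.

Run:
```python
from h import *
p=off(M,SY,-0.127-0.005+0.010)
q=off(p,SY,-0.03)
r.servo_line([*q,0.187],[180,0,SY],speed=.1); st('drag')
r.servo_line([*p,0.187],speed=.05); st('pre')
snap('wrist','w4')
```

```text
drag 10.62 [ 0.5507 -0.0715  0.187 ] rpy [-179.99    0.     -1.51] F [-0.6 -1.1  0.1] T [-0.24  0.17 -0.  ] op 0.0664
pre 11.38 [ 0.5812 -0.0722  0.187 ] rpy [-1.80e+02 -9.00e-02 -1.48e+00] F [ 1.6 -0.1 -1.1] T [-0.11 -0.26  0.06] op 0.0666
```

View pics/w4.png

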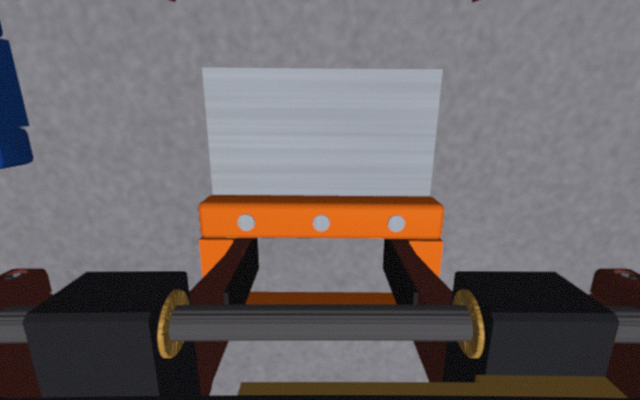

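The knife is unmoved in the fingers. The mouth legs, at (172,0) and (478,0), are centred about 2.5 px (1 mm) right of the blade's centre, so I'll shift by −1 mm and move in until the blade edge is just inside the mouth.

Run:
```python
from h import *
M=M+[0,-.001]
p=off(M,SY,-0.122+0.030)
r.servo_line([*p,0.187],speed=.05); st('edge')
snap('wrist','w5')
```

```text
edge 12.18 [ 0.6112 -0.074   0.187 ] rpy [ 1.7999e+02 -9.0000e-02 -1.4900e+00] F [ 2.2 -0.5  0.5] T [-0.16 -0.22  0.03] op 0.0657
```

View pics/w5.png

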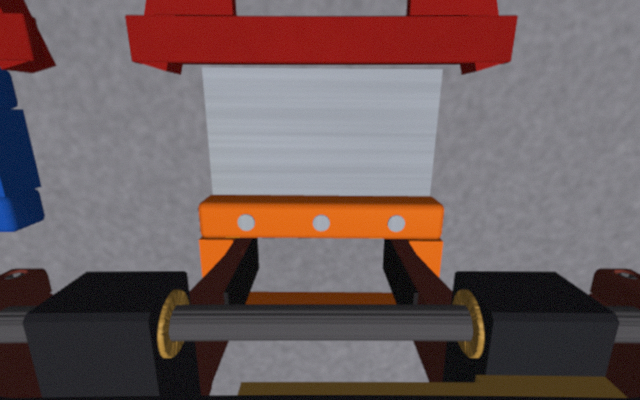

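The blade edge is at the mouth. The mouth legs (183 and 460, mid 321.5) are centred on the blade (mid 322). Now push in, watching the force.

Run:
```python
from h import *
M=M+[0,-.001]
d0=-0.092
for k in [20,35,45,50,54,56,58,59,60,61,62,63,64,65,66,67,68]:
    p=off(M,SY,d0+k/1000)
    r.servo_line([*p,0.187],speed=.05 if k<52 else .02); s=st(k)
    F=s['contact_force']
    if np.hypot(F[0],F[1])>18: break
snap('wrist','w6')
```

```text
20 12.78 [ 0.6313 -0.0745  0.187 ] rpy [ 1.7999e+02 -9.0000e-02 -1.4800e+00] F [ 0.3 -0.5  0.4] T [-0.12 -0.26  0.02] op 0.0664
35 13.22 [ 0.6463 -0.0749  0.187 ] rpy [ 1.80e+02 -9.00e-02 -1.49e+00] F [ 2.3  0.4 -0.3] T [-0.11 -0.28  0.07] op 0.0662
45 13.57 [ 0.6562 -0.0752  0.1871] rpy [ 1.8e+02 -7.0e-02 -1.5e+00] F [1.7 0.1 1.4] T [-0.16 -0.15  0.05] op 0.0662
50 13.82 [ 0.661  -0.0753  0.187 ] rpy [ 1.8e+02 -3.0e-02 -1.5e+00] F [-0.1  0.3  1.5] T [-0.15  0.07 -0.08] op 0.066
54 14.18 [ 0.6648 -0.0754  0.187 ] rpy [180.   -0.   -1.5] F [-2.9 -0.5  2.3] T [-0.09  0.39 -0.07] op 0.0662
56 14.43 [ 0.6668 -0.0755  0.187 ] rpy [ 1.8e+02 -1.0e-02 -1.5e+00] F [-2.7  0.4  3.4] T [-0.11  0.46 -0.04] op 0.0662
58 14.68 [ 0.6688 -0.0755  0.187 ] rpy [ 1.8e+02 -2.0e-02 -1.5e+00] F [-2.3 -0.5  2.4] T [-0.18  0.44 -0.07] op 0.0665
59 14.93 [ 0.6698 -0.0756  0.187 ] rpy [180.   -0.   -1.5] F [-3.1  0.9  2.9] T [-0.12  0.55 -0.06] op 0.066
60 15.18 [ 0.6708 -0.0756  0.187 ] rpy [180.   -0.   -1.5] F [-2.8 -0.1  2.8] T [-0.13  0.57 -0.  ] op 0.0658
61 15.43 [ 0.6718 -0.0756  0.187 ] rpy [ 1.8e+02 -1.0e-02 -1.5e+00] F [-4.3  0.2  3.4] T [-0.09  0.62 -0.05] op 0.0661
62 15.68 [ 0.6723 -0.0756  0.187 ] rpy [-1.80e+02  1.10e-01 -1.49e+00] F [-6.   0.2  5.1] T [-0.11  1.12  0.06] op 0.0659
63 15.93 [ 0.6729 -0.0757  0.187 ] rpy [-180.      0.22   -1.49] F [-10.1  -0.1   7.4] T [-0.07  1.69  0.08] op 0.0663
64 16.18 [ 0.6736 -0.0758  0.1869] rpy [180.     0.29  -1.5 ] F [-11.2  -1.1   7.9] T [-0.05  2.    0.06] op 0.0662
65 16.43 [ 0.6743 -0.0759  0.1869] rpy [180.     0.35  -1.51] F [-13.4  -0.9   9.1] T [-0.05  2.32 -0.02] op 0.066
66 16.68 [ 0.6748 -0.0759  0.1868] rpy [-180.      0.49   -1.51] F [-17.4  -0.    9.8] T [-0.02  2.92  0.01] op 0.0661
67 16.93 [ 0.6752 -0.0759  0.1868] rpy [-180.      0.62   -1.52] F [-22.3   0.3  13.2] T [-0.    3.6   0.01] op 0.0664
```

View pics/w6.png

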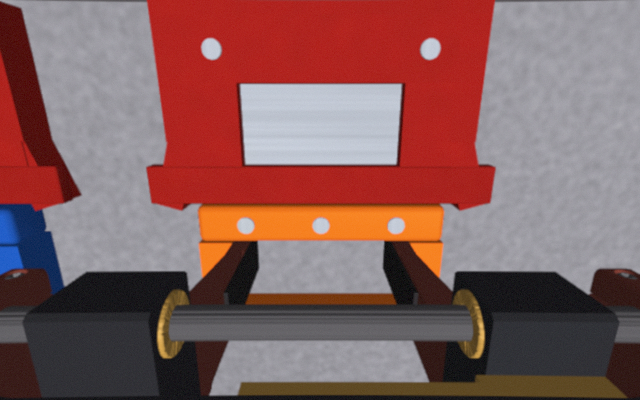

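The handle front is against the roof, and the force ramped to 22 N. Unload, close the fingers, back off and lift clear, then check.

Run:
```python
from h import *
M=M+[0,-.001]; d0=-0.092
r.servo_line([*off(M,SY,d0+.063),0.187],speed=.03); st('relax')
r.grab(5); st('closed')
p=off(M,SY,d0+.057)
r.servo_line([*p,0.187],speed=.03); st('back')
r.servo_line([*p,0.26],speed=.08); st('up')
r.reach([0.56,-0.072,0.40],[180,0,SY]); st('hov')
a=snap('wrist','w7'); snap('top','top7')
for f in('w7','top7'):
    b=load(f); hsv=cv2.cvtColor(b['frame'],cv2.COLOR_RGB2HSV)
    m=cv2.inRange(hsv,(5,150,90),(18,255,255)); m=cv2.morphologyEx(m,cv2.MORPH_OPEN,np.ones((2,2)))
    n,l,s_,c=cv2.connectedComponentsWithStats(m)
    for k in range(1,n):
        if s_[k][4]<300: continue
        w=pix2w(b,np.argwhere(l==k)[:,::-1],.02)[:,:2]
        print(f,cv2.minAreaRect((w*1000).astype(np.float32)),s_[k])
cv2.imwrite('pics/c7.png',np.vstack([cv2.resize(a['frame'][0:240,120:520,::-1],(800,480),interpolation=cv2.INTER_CUBIC)]))
```

```text
relax 17.26 [ 0.6735 -0.0758  0.1868] rpy [-1.80e+02  6.00e-02 -1.51e+00] F [-6.   0.4  4.3] T [-0.01  1.13 -0.  ] op 0.0662
closed 17.48 [ 0.6735 -0.0757  0.1868] rpy [ 1.8e+02  8.0e-02 -1.5e+00] F [-6.1 -0.4  3.5] T [-0.05  1.1  -0.02] op 0.0659
back 17.82 [ 0.6678 -0.0754  0.1868] rpy [-1.7999e+02 -4.0000e-02 -1.4900e+00] F [-0.3 -0.6  0.1] T [0.03 0.04 0.02] op 0.0461
up 18.88 [ 0.6676 -0.0754  0.2591] rpy [-1.7999e+02  8.0000e-02 -1.5000e+00] F [0.2 1.2 0.3] T [0.09 0.02 0.02] op 0.0004
hov 19.62 [ 0.5603 -0.072   0.3984] rpy [-1.7998e+02  9.0000e-02 -1.5000e+00] F [-0.1 -0.3 -0. ] T [ 0.02  0.   -0.03] op 0.0004
w7 ((664.5806884765625, -75.0397720336914), (115.18878173828125, 72.39237976074219), 88.49779510498047) [ 265   34  116   78 5438]
w7 ((320.9227294921875, 192.7774658203125), (24.07998275756836, 68.46321868896484), 79.52442169189453) [110 342  20  44 848]
w7 ((320.1158447265625, 138.14820861816406), (21.007854461669922, 67.49871826171875), 79.70795440673828) [154 342  19  43 632]
w7 ((280.8720703125, -265.2265930175781), (53.09119415283203, 71.74676513671875), 2.5810511112213135) [ 448  364   55   34 1299]
top7 ((310.8513488769531, 168.16358947753906), (71.01274108886719, 114.01119995117188), 79.6043930053711) [229 260  34  47 514]
top7 ((230.2332763671875, -272.33892822265625), (115.27384948730469, 70.75407409667969), 6.822303295135498) [399 293  33  47 628]
```

View pics/c7.png

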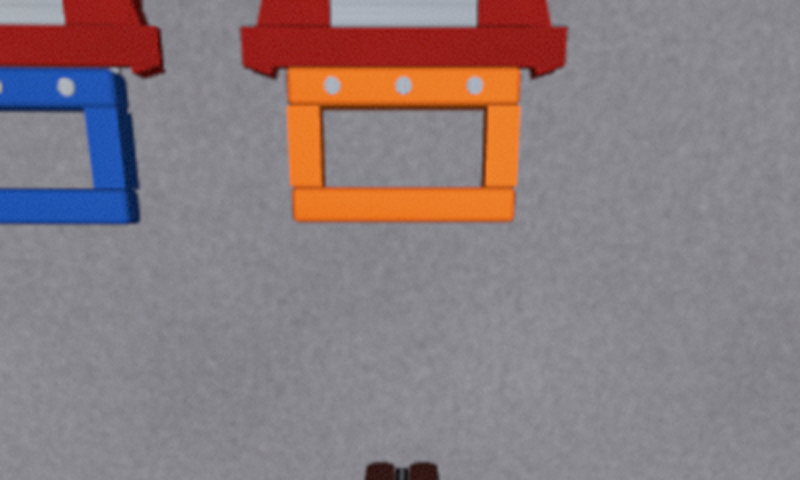

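View pics/top7.png

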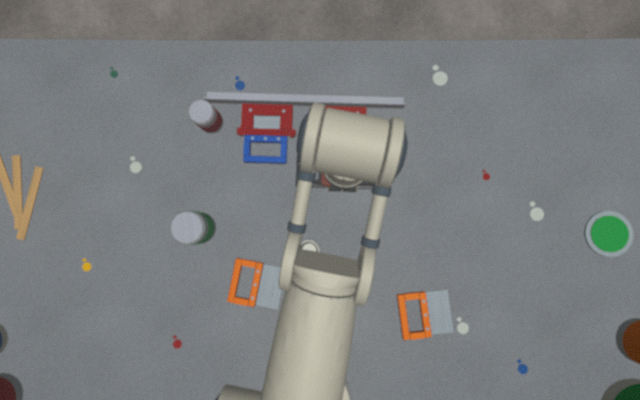

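The handle front meets the roof with no visible gap. The knife measures (0.6646, −0.0750) at −1.5°, which is x ≈ −38 mm, under 2 mm off the centre line and square. The blue knife, can, tin and cup look unmoved, and the arm is clear.

```bash
python3 -c "
from h import *
r.hand_in(); print(r.sense()['clock'])"
```

```text
the job is handed in; nothing more can be done
the job is handed in; nothing more can be done
```

The orange knife is in the empty red sheath with its handle butted against the mouth, and the job is handed in. The last clock reading was about 19.7 s of the 45 s. The hand-in gave no verdict.

**What I did:** I picked the orange knife farthest from the base. I lowered the closed fingers into its slot and spread them against the slot ends. I then dragged the knife flat to the mouth, shifted it 1 mm sideways after a close look, and pushed until the force rose to about 22 N at the stop. Then I unloaded, closed the fingers, backed off and lifted clear.

**Last checks:**

| Check | Measured | Limit |
|---|---|---|
| Knife origin, x in the sheath frame | about −38 mm | −43 to −30 mm |
| Offset from the centre line | within about 1–2 mm | 8 mm |
| Squareness | within about 0.2° | 0.08 rad (4.6°) |

- **Seating:** no gap was visible between the handle and the roof.
- **Other things:** the blue knife, can and tin stand at the same pixels as at the start. The cup was partly hidden by the arm in the last top view, but what shows of it is unmoved.
- **Disagreement:** my first rough top-camera reading of the sheath centre was about 5 mm off the wrist-camera one. I used the wrist camera, and the close view at the mouth agreed with it to about 1 mm.

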